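# Set up the treat-feeder rail at the zoo stall

### The arm

A 6-joint arm with a two-finger parallel gripper is mounted at the origin on the work surface. World frame = base frame: x ahead of the robot, y to its left, z up, the work surface at z = 0. Lengths are in mm, angles in rad, forces in N, time in s.
With the tool pointing down it reaches from about 350 to 850 mm from the base axis. Payload 8.1 kg.
Tool frame: the origin (TCP) lies midway between the tips of the shut fingers; the grasp point (between the pads) lies 19 mm behind it; z points along the fingers, y is the line along which they close (so a half turn about z gives the same grasp; the last joint's range is limited). The gripper opens to 93 mm and grips with 3 to 60 N. Pads are 15 mm wide; open, the fingers measure 128 mm over their backs; the gripper's body (75 mm by 188 mm) begins 65 mm behind the grasp point.
Start: joints at [1.043, 0.13, 1.488, -0, 1.523, -0.085], TCP at [257.063, 542.148, 218.635] pointing down, gripper open.
Joint ranges: [-2.96, 2.96], [-0.89, 2.26], [0.02, 2.5], [-1.34, 4.48], [0, 2.73], [-2.66, 2.66]. Speed limits (rad/s): [2.39, 2.39, 2.79, 3.14, 3.14, 3.14].

### API

Orientations are given as a unit quaternion [w, x, y, z].
In Python, from cell import move_to, line_to, goto_joints, set_gripper, dwell, inverse_kinematics, sense, get_image, PlanningError, sign_off, spot_in gives the robot as it stands. Calls block until the motion is done:
- move_to(position, orientation): joint-space move of the TCP to a pose.
- line_to(position, ori=None, vel=150, until_force=None): straight line of the TCP; ori=None keeps the orientation; vel is the mean speed in mm/s. With until_force (N) it stops when the force on the tool has changed by that much, and returns True; else False.
- goto_joints(angles): joint-space move.
- set_gripper(opening, squeeze=None): opening from 0.0 (shut) to 1.0 (fully open); squeeze is the grip in N (None keeps the last); returns when the fingers have stopped.
- dwell(seconds).
- inverse_kinematics(position, orientation): joint angles nearest the present ones, or None.
- sense(): the state.
- get_image(name): name is "side" or "top" or "wrist"; returns a dict with "pixels" (384x512x3 uint8, red, green, blue), "z_map" (384x512 float32, mm along the optical axis (not along the pixel's ray), 0 where there is no reading), "fx", "fy", "cx", "cy" (pixels), "R" (3x3) and "t" (3): a world point X has camera coordinates R X + t; the wrist camera has in their place "hand_eye" (4x4, takes a point from camera to tool coordinates, whose origin is the TCP and whose axes are the flange's). Camera axes: x right, y down, z forward; pixel columns grow to the right and rows downward; lengths in mm; the calibration is good to about 2 mm. A picture is of the moment at which its call begins: read the wrist's pose just before it.
A pose or a line that the arm cannot do raises PlanningError and nothing moves.
- sign_off(): hands the job in; it is judged then, once.
Trained networks look in the newest picture that a camera, given by its name, has taken for a name from the list of things; names that differ only in an ending like _2 or _b are one class to them, and where a whole thing is asked for, a point or a joint stands for the part that bears it (a point fixed in the world has none). Each returns a list of dicts, best first, with "confidence" (0 to 1); they miss things now and then, are a little off and sometimes report something else, mostly with a low value. They report only what shows in the picture. A call takes as long as a camera call.
- spot_in(thing, camera): "rect" ([centre column, centre row, width, height] in pixels, round what is visible of it).
The state is a dict: "t": time; "joint_pos": joint angles; "joint_velocities": joint speeds; "effort": joint torques, N m; "eef_pos": TCP position; "eef_rot": TCP orientation; "force": force on the tool from outside, world axes, zero at the start; "moment": the same for the moment, N m; "width": opening from 0.0 (shut) to 1.0 (fully open); "grip_force": force on a finger pad.
Only numpy, scipy, OpenCV 4.12 (cv2) and the standard library are available. Lean on these libraries where they do the work, as an engineer would, in place of code of your own. Each camera call takes 0.05 s, during which the arm holds its last target. There are 200 camera calls.

### The job

Set up the feeder rail: pull its telescopic bar out, squeezing the red spring buttons flush to free it, until its end lies inside the channel of the green end rest (neither short of it nor poking out past it) with the buttons popped out in a hole again, and swing the white keeper shut over it. Then hang every treat feeder that is on the table by its blue hook over the bar, hanging straight, not swinging, between the rail's post and the end rest. Leave the spice jars where they stand.

Things in the scene. Friction and masses are not known exactly. Their poses are not given: they have to be found in the camera images.
- rail: Fixed hanging rail. Origin on the table below the bar's axis; y runs along the bar (+y to the rail's green post at y = 265 mm, 30 mm square, 234 mm tall; -y to the free end), x is across it (-x = robot's side), z up. A fixed 20 mm square steel inner tube runs from the post to y = 0, axis 200 mm up; the bar slides over it. Feeders may hang on both, from y = 225 mm to the end rest.
- bar (a joint): Pull-out of the bar (25 mm square aluminium outer tube, 360 mm long, axis 200 mm, top 212.5 mm up) along the rail's -y, m: 0 to 0.13. Both side faces (rail +x, -x) have 13 mm holes 40 mm apart: it locks at 0 (start), 0.04, 0.08 and 0.12, 1 mm play. At value q it spans rail y from 0.200 - q to -0.160 - q. About 2 N friction; unlocked, it stays where left.
- bar_end (a point): Centre of the bar's free end face (black cap), on the bar's axis, 200 mm above the table. Moves with the bar, which locks every 40 mm.
- pin_mid (a point): Fixed point on the bar's axis, 200 mm up, rail y = 20 mm, midway between the heads of the red double spring button. The button sits in the fixed inner tube: a round-headed 11 mm pin sticks out 5 mm through a hole on each side of the bar (35 mm over both) and locks it. The pins stay here when the bar slides.
- pin_near (a joint): How far the robot-side pin is pressed in, m: 0 out, 0.005 flush with the bar's side, about 0.007 hidden inside the bar, 0.0085 stop. Flush takes 3.5 N. Squeeze both pins flush from above, across the bar, gripping bar and pins at once (30 to 50 N), and move along: the round heads ride under the holes' edges (about 10 N), hide, and pop out and lock at the next hole 40 mm on.
- pin_far (a joint): The same for the pin on the far side. Every hole needs its own squeeze (at the pins, which do not move along) and slide; a pin popping out stops the bar dead.
- rest_mid (a point): Centre of the green end rest's U channel, on the bar's axis line: 60 mm long along the bar (30 mm each way), open at both ends and on top, 37 mm wide over its walls, which end 212.5 mm up. On a fixed green post and foot, turned as the rail. It stands 195 to 300 mm from the rail's origin on its -y side, differently in each start.
- keeper (a joint): Angle of the white keeper, a flat strap 30 mm wide (along the bar), 5 mm thick, reaching 52 mm from its hinge, rad: 0 closed, level across the channel over the bar; 1.57 straight up; 1.95 stop, leaning to the robot. Starts open, 1.6 to 1.9. Stiff hinge (0.03 N m): stays where left; pushed over and down with 1 to 3 N.
- keeper_hinge (a point): Middle of the keeper's hinge, 216.5 mm above the table, on the robot-side wall of the channel, 16.5 mm to the robot's side (rail -x) of the bar's axis, midway along the channel. The hinge axis runs along the bar.
- keeper_tip (a point): Middle of the keeper's free edge, 52 mm from the hinge. Moves with the keeper.
- feeder1_tab (a point): Treat feeder 1 (absent in some starts; all alike): capped kraft tube 56 mm across, 55 mm tall, standing, with a blue flat hook above it; 175 mm tall, 80 to 170 g, weighted base. Point: in the hook's grip tab, 154 mm above the underside. Tab: 24 mm wide (own x), 12 mm thick (own y: grip it so), from 129 to 170 mm up, 30 x 18 x 5 mm flange on top. z up; own x points away from the robot within 0.6 rad.
- feeder1_throat (a point): Feeder 1: middle of the underside of the hook's bridge (52 mm along own x, 28 along y, 8 thick), 121 mm above the feeder's underside; lies on the bar when hung (knocked, it sways for 10 to 20 s). The bridge joins the shank at own x = -22 mm (8 mm thick, down to the tube) to the tip at own x = +22 mm (8 mm thick, ending 20 mm below this point). Throat 36 mm wide, open below the tip towards own +x.
- feeder2_tab (a point): Treat feeder 2 (absent in some starts; all alike): capped kraft tube 56 mm across, 55 mm tall, standing, with a blue flat hook above it; 175 mm tall, 80 to 170 g, weighted base. Point: in the hook's grip tab, 154 mm above the underside. Tab: 24 mm wide (own x), 12 mm thick (own y: grip it so), from 129 to 170 mm up, 30 x 18 x 5 mm flange on top. z up; own x points away from the robot within 0.6 rad.
- feeder2_throat (a point): Feeder 2: middle of the underside of the hook's bridge (52 mm along own x, 28 along y, 8 thick), 121 mm above the feeder's underside; lies on the bar when hung (knocked, it sways for 10 to 20 s). The bridge joins the shank at own x = -22 mm (8 mm thick, down to the tube) to the tip at own x = +22 mm (8 mm thick, ending 20 mm below this point). Throat 36 mm wide, open below the tip towards own +x.
- feeder3_tab (a point): Treat feeder 3 (absent in some starts; all alike): capped kraft tube 56 mm across, 55 mm tall, standing, with a blue flat hook above it; 175 mm tall, 80 to 170 g, weighted base. Point: in the hook's grip tab, 154 mm above the underside. Tab: 24 mm wide (own x), 12 mm thick (own y: grip it so), from 129 to 170 mm up, 30 x 18 x 5 mm flange on top. z up; own x points away from the robot within 0.6 rad.
- feeder3_throat (a point): Feeder 3: middle of the underside of the hook's bridge (52 mm along own x, 28 along y, 8 thick), 121 mm above the feeder's underside; lies on the bar when hung (knocked, it sways for 10 to 20 s). The bridge joins the shank at own x = -22 mm (8 mm thick, down to the tube) to the tip at own x = +22 mm (8 mm thick, ending 20 mm below this point). Throat 36 mm wide, open below the tip towards own +x.
- feeder4_tab (a point): Treat feeder 4 (absent in some starts; all alike): capped kraft tube 56 mm across, 55 mm tall, standing, with a blue flat hook above it; 175 mm tall, 80 to 170 g, weighted base. Point: in the hook's grip tab, 154 mm above the underside. Tab: 24 mm wide (own x), 12 mm thick (own y: grip it so), from 129 to 170 mm up, 30 x 18 x 5 mm flange on top. z up; own x points away from the robot within 0.6 rad.
- feeder4_throat (a point): Feeder 4: middle of the underside of the hook's bridge (52 mm along own x, 28 along y, 8 thick), 121 mm above the feeder's underside; lies on the bar when hung (knocked, it sways for 10 to 20 s). The bridge joins the shank at own x = -22 mm (8 mm thick, down to the tube) to the tip at own x = +22 mm (8 mm thick, ending 20 mm below this point). Throat 36 mm wide, open below the tip towards own +x.
- feeder5_tab (a point): Treat feeder 5 (absent in some starts; all alike): capped kraft tube 56 mm across, 55 mm tall, standing, with a blue flat hook above it; 175 mm tall, 80 to 170 g, weighted base. Point: in the hook's grip tab, 154 mm above the underside. Tab: 24 mm wide (own x), 12 mm thick (own y: grip it so), from 129 to 170 mm up, 30 x 18 x 5 mm flange on top. z up; own x points away from the robot within 0.6 rad.
- feeder5_throat (a point): Feeder 5: middle of the underside of the hook's bridge (52 mm along own x, 28 along y, 8 thick), 121 mm above the feeder's underside; lies on the bar when hung (knocked, it sways for 10 to 20 s). The bridge joins the shank at own x = -22 mm (8 mm thick, down to the tube) to the tip at own x = +22 mm (8 mm thick, ending 20 mm below this point). Throat 36 mm wide, open below the tip towards own +x.
- paprika_jar: Bystander: amber jar with red lid, 48 mm across, 105 mm tall; origin under its centre.
- herb_jar: Bystander: green jar with green lid, 72 mm across, 120 mm tall; origin under its centre.
- cocoa_jar: Bystander: amber jar with brown lid, 52 mm across, 120 mm tall; origin under its centre.

How it is judged (in metres and radians):
On the way, in this order (a step that is already met when the one before it is completed fails the run):
1. the bar's end lies inside the end rest's channel and both buttons have popped out in a hole (y of bar_end in the frame of rest_mid between -0.029 and 0.029 m and value of joint each of pin_near, pin_far below 0.0015 m), for 0.2 s.
2. the keeper is swung shut over the bar (all of step 1 and value of joint keeper below 0.12 rad), for 0.2 s.
3. every feeder hangs on the bar (x of feeder1_throat in the frame of rail between -0.01 and 0.01 m and z of feeder1_throat in the frame of rail between 0.204 and 0.219 m and y of each of feeder1_throat, feeder2_throat, feeder3_throat, feeder4_throat, feeder5_throat in the frame of rail below 0.245 m and y of each of feeder1_throat, feeder2_throat, feeder3_throat, feeder4_throat, feeder5_throat in the frame of rest_mid above 0 m and angle between each of feeder1_tab, feeder2_tab, feeder3_tab, feeder4_tab, feeder5_tab's own z axis and vertical below 0.25 rad and x of feeder2_throat in the frame of rail between -0.01 and 0.01 m and z of feeder2_throat in the frame of rail between 0.204 and 0.219 m and x of feeder3_throat in the frame of rail between -0.01 and 0.01 m and z of feeder3_throat in the frame of rail between 0.204 and 0.219 m and x of feeder4_throat in the frame of rail between -0.01 and 0.01 m and z of feeder4_throat in the frame of rail between 0.204 and 0.219 m and x of feeder5_throat in the frame of rail between -0.01 and 0.01 m and z of feeder5_throat in the frame of rail between 0.204 and 0.219 m), for 0.2 s.
At the end, for the whole second after the job is handed in: Bar end within 29 mm of the middle of the rest's channel, both buttons out (pressed in under 1.5 mm), keeper below 0.12 rad; every feeder present hangs with its bridge on the bar, within 10 mm of its middle line, between post and rest, tilted under 0.25 rad, slower than 0.15 m/s (all of step 2 and all of step 3 and linear speed of each of feeder1, feeder2, feeder3, feeder4, feeder5 below 0.15 m/s); the robot touches nothing.
It fails at once if a spice jar is moved more than 30 mm or tipped (distance of any of paprika_jar, herb_jar, cocoa_jar from where it was at the start of the episode above 0.03 m or angle between any of paprika_jar, herb_jar, cocoa_jar's own z axis and vertical above 0.5 rad).
Of feeder1, feeder2, feeder3, feeder4, feeder5 only 3 to 5 are there at a start; the rules pass over those that are not, and their reading is None.
At some moment in a run one of feeder1, feeder2, feeder3, feeder4, feeder5 may be knocked a few centimetres aside while the robot is not near it.
It also fails if it takes over 210 s, if anything falls off the work surface, if the arm or the gripper's body presses on something with over 40 N, if the wrist force passes 120 N, or if a joint passes its speed limit or range.

## Working session

There is one attempt and no reset: what is moved stays moved. The work goes in short steps, each a Python script; the robot and the scene stay as the last script left them, time stands still between calls to the robot, and variables do not carry over. Pictures are saved under pics/ and viewed, at most 14 in all, crops included, and the job is handed in when it is done.

```bash
ls; mkdir -p pics; cat > h.py <<'E'
import numpy as np, cv2
from cell import *
def snap(name,fn=None):
    s=sense(); im=get_image(name); im['s']=s
    if fn: cv2.imwrite('pics/'+fn+'.png',cv2.cvtColor(im['pixels'],cv2.COLOR_RGB2BGR))
    return im
def q2R(q):
    from scipy.spatial.transform import Rotation as R
    return R.from_quat([q[1],q[2],q[3],q[0]]).as_matrix()
def towld(im,u,v,z):
    p=np.stack([(np.asarray(u)-im['cx'])/im['fx']*z,(np.asarray(v)-im['cy'])/im['fy']*z,np.asarray(z)*1.0],-1)
    if 'R' in im: return (p-np.array(im['t']))@np.array(im['R'])
    H=np.array(im['hand_eye']); p=p@H[:3,:3].T+H[:3,3]
    return p@q2R(im['s']['eef_rot']).T+np.array(im['s']['eef_pos'])
def cloud(im):
    v,u=np.mgrid[:384,:512]; return towld(im,u,v,im['z_map'])
def down(yaw):
    # tool z down, closing line (tool y) at angle: rot = Rz(yaw)*Rx(pi): tool x at yaw, tool y at yaw-90
    return [0,np.cos(yaw/2),np.sin(yaw/2),0]
E
python3 - <<'E'
from h import *
s=sense();print(s)
for n in ['side','top']:
    im=snap(n,n+'0'); 
    C=cloud(im); np.save(n+'0.npy',C)
    print(n,np.round(im['R'],3).tolist(),im['t'],im['fx'])
    for t in ['feeder1_tab','rail','bar','bar_end','keeper','rest_mid','pin_near','pin_far','keeper_tip','keeper_hinge','paprika_jar','herb_jar','cocoa_jar']:
        try: print(t,[(np.round(d['rect']).astype(int).tolist(),round(d['confidence'],2)) for d in spot_in(t,n)][:7])
        except Exception as e: print(t,e)
E
```

```text
pics
{'t': 0.0, 'joint_pos': array([ 1.04259168e+00,  1.31138505e-01,  1.48928027e+00,  2.06886611e-05,
        1.52299262e+00, -8.54134566e-02]), 'joint_velocities': array([ 1.85227238e-04,  6.98333926e-04, -4.09690213e-05,  6.63277229e-04,
        1.11622660e-03, -8.79636954e-04]), 'effort': array([ 1.70743493e-03, -5.59851301e+01, -4.91766071e+01,  7.67996768e-02,
        3.53403669e-02, -1.41505434e-04]), 'eef_pos': array([256.77095463, 541.65323686, 217.60043961]), 'eef_rot': array([-2.84496169e-04,  2.19591769e-01,  9.75591425e-01, -8.63784741e-04]), 'force': array([0.12086721, 0.06692358, 0.89889772]), 'moment': array([-0.01390058,  0.02076754,  0.04639999]), 'grip_force': 0.0, 'width': 0.9995320482722683}
side [[0.812, -0.583, -0.021], [-0.404, -0.536, -0.741], [0.421, 0.61, -0.671]] [-485.64591815  331.49230576 1521.15909509] 480.7716333144628
feeder1_tab [([225, 218, 15, 40], 0.89)]
rail [([246, 157, 91, 67], 0.63), ([267, 267, 20, 49], 0.58)]
bar [([254, 169, 66, 52], 0.58)]
bar_end [([252, 167, 72, 53], 0.73), ([174, 161, 13, 35], 0.64), ([305, 226, 39, 74], 0.36)]
keeper
[... 290 characters left out ...]
[174, 162, 12, 31], 0.58), ([193, 181, 21, 44], 0.4), ([252, 240, 16, 42], 0.29)]
top [[0.024, -0.999, 0.03], [-0.988, -0.028, -0.153], [0.153, -0.026, -0.988]] [ -40.34403693  606.50556607 1159.07614146] 387.53757662173973
feeder1_tab [([247, 257, 16, 17], 0.56), ([171, 251, 25, 22], 0.51), ([205, 210, 169, 48], 0.24)]
rail [([207, 211, 168, 46], 0.77)]
bar [([226, 197, 136, 27], 0.94), ([319, 201, 38, 43], 0.34)]
bar_end [([223, 199, 137, 20], 0.88)]
keeper []
rest_mid [([318, 200, 39, 40], 0.62)]
pin_near []
pin_far []
keeper_tip []
keeper_hinge [([330, 189, 14, 6], 0.67)]
paprika_jar [([400, 239, 27, 12], 0.67)]
herb_jar [([242, 161, 24, 30], 0.67)]
cocoa_jar [([110, 249, 31, 12], 0.67)]
```

```bash
python3 - <<'E'
import cv2
for n in ['top','side']:
    a=cv2.imread(f'pics/{n}0.png'); 
    c=a[120:340,60:460] if n=='top' else a[120:340,120:400]
    k=2 if n=='top' else 2.7
    cv2.imwrite(f'pics/{n}0c.png',cv2.resize(c,None,fx=k,fy=k,interpolation=cv2.INTER_CUBIC))
E
```

```text
(no output)
```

View pics/top0c.png

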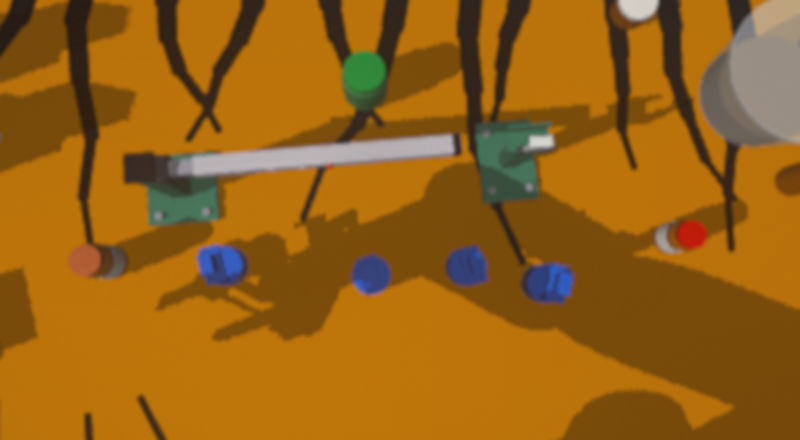

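View pics/side0c.png

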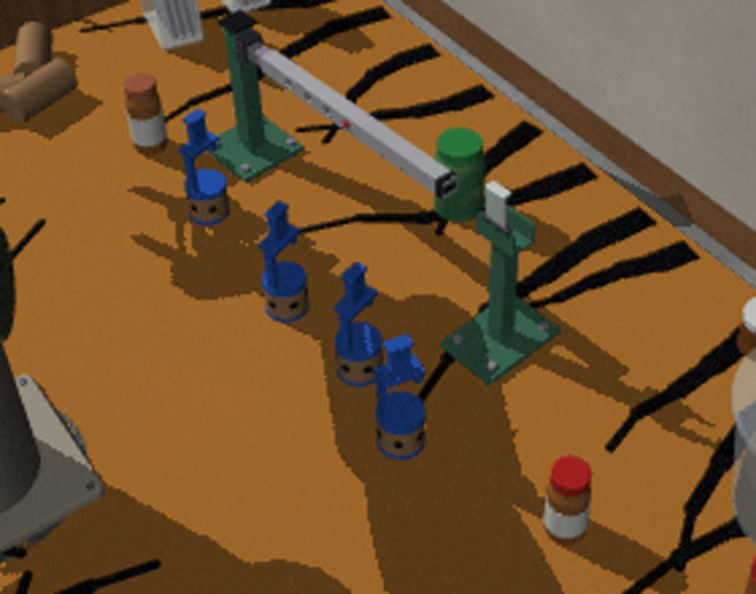

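The top crop shows four feeders, at about (222,265), (371,274), (467,267) and (549,283). The bar runs from (125,167) to (460,145), the rest is near (512,160) with its keeper at (540,142), and the jars are at (85,260), (365,80) and (685,235). The side crop agrees, with the red pin at (345,123).

```bash
python3 - <<'E'
from h import *
C=np.load('top0.npy'); im=cv2.cvtColor(cv2.imread('pics/top0.png'),cv2.COLOR_BGR2RGB).astype(int)
hsv=cv2.cvtColor(im.astype(np.uint8),cv2.COLOR_RGB2HSV)
box=np.zeros((384,512),bool); box[180:212,115:300]=1
P=C[box&(C[...,2]>203)&(C[...,2]<222)]
m=P.mean(0);u,s,vt=np.linalg.svd(P-m);d=vt[0]*np.sign(vt[0][1])
a=(P-m)@d; n=np.array([-d[1],d[0],0])
print('bar n',len(P),m,d,a.min(),a.max(),'ends',m+d*a.min(),m+d*a.max(),'yaw',np.degrees(np.arctan2(d[1],d[0]))-90, 'w',np.percentile((P-m)@n,[1,99]))
# colors in the box at height
for nm,bx,lo,hi in [('rest',(175,225,295,340),195,290),('bluetabs',None,0,0)]:
    if nm=='rest':
        r0,r1,c0,c1=bx; Q=C[r0:r1,c0:c1].reshape(-1,3);H=hsv[r0:r1,c0:c1].reshape(-1,3)
        k=(Q[:,2]>lo)&(Q[:,2]<hi)
        for q,hh in zip(Q[k],H[k]): print(np.round(q).astype(int).tolist(),hh.tolist(),end=' ')
print()
blue=(hsv[...,0]>105)&(hsv[...,0]<130)&(hsv[...,1]>120)
n,l,st,ce=cv2.connectedComponentsWithStats(blue.astype(np.uint8))
for i in range(1,n):
    if st[i,4]<80: continue
    Q=C[l==i]; k=Q[:,2]>150;print('blue',st[i],np.round(Q[k].mean(0)),k.sum(), np.round(Q[:,2].max()), 'cap',np.round(Q[(Q[:,2]>40)&(Q[:,2]<75)].mean(0)))
S=np.load('side0.npy'); im=cv2.cvtColor(cv2.imread('pics/side0.png'),cv2.COLOR_BGR2HSV)
blue=(im[...,0]>105)&(im[...,0]<130)&(im[...,1]>120)
n,l,st,ce=cv2.connectedComponentsWithStats(blue.astype(np.uint8))
for i in range(1,n):
    if st[i,4]<80: continue
    Q=S[l==i]; k=Q[:,2]>125;print('blueS',st[i],np.round(Q[k].mean(0)),k.sum())
box=np.zeros((384,512),bool); box[130:200,200:295]=1
P=S[box&(S[...,2]>203)&(S[...,2]<222)&(im[...,1]<60)]
m=P.mean(0);u,s,vt=np.linalg.svd(P-m);d=vt[0]*np.sign(vt[0][1]);a=(P-m)@d;print('sidebar',m,d,m+d*a.min(),m+d*a.max())
E
```

```text
bar n 1510 [584.4638084  104.79640366 212.54372324] [-0.11277982  0.99361855  0.00170223] -206.49048241215752 203.03753032043448 ends [ 607.75176873 -100.3763691   212.1922283 ] [561.56527141 306.53825918 212.88934045] yaw 6.4755946380792295 w [-13.65438544  14.61937585]
[638, -199, 216] [22, 129, 105] [638, -202, 213] [23, 121, 103] [638, -205, 215] [24, 114, 101] [639, -208, 212] [25, 107, 100] [639, -211, 210] [27, 99, 98] [639, -214, 212] [29, 85, 96] [639, -216, 212] [32, 79, 97] [638, -218, 217] [31, 81, 97] [639, -221, 213] [24, 109, 103] [635, -167, 211] [69, 79, 90] [636, -171, 206] [69, 78, 91] [635, -172, 213] [67, 80, 92] [635, -176, 210] [67, 79, 94] [635, -178, 212] [69, 81, 94] [635, -181, 212] [70, 83, 95] [635, -184, 211] [69, 85, 96] [635, -186, 215] [69, 84, 97] [635, -189, 214] [70, 87, 97] [635, -191, 213] [64, 74, 97] [636, -195, 211] [54, 68, 97] [636, -198, 209] [46, 75, 98] [636, -200, 213] [43, 76, 97] [636, -203, 210] [43, 77, 96] [636, -205, 212] [47, 72, 95] [636, -208, 213] [49, 72, 96] [637, -212, 208] [49, 68, 94] [637, -214, 210] [55, 62, 94] [637, -2
[... 5028 characters left out ...]
3] 
blue [160 244  22  17 296] [439. 232. 205.] 69 1239.0 cap [443. 228.  56.]
blue [285 244  18  18 246] [ 448. -125.  191.] 70 1239.0 cap [ 442. -113.   56.]
blue [237 249  17  17 227] [431.  18. 176.] 73 181.0 cap [429.  19.  56.]
blue [324 252  22  18 315] [ 425. -243.  188.] 75 1239.0 cap [ 427. -236.   56.]
blueS [186 161  18  33 301] [428. 202. 174.] 125
blueS [216 195  17  35 346] [423.  -5. 162.] 141
blueS [244 218  17  36 379] [ 448. -135.  146.] 162
blueS [248 244  29  37 481] [ 417. -265.  163.] 207
sidebar [588.03676753  86.11318446 211.50189433] [-1.13510961e-01  9.93536455e-01  7.57327624e-04] [ 609.96441797 -105.81471338  211.35559642] [562.97719594 305.45409871 211.66908792]
```

```bash
cat >> h.py <<'E'
d=np.array([-0.1131,0.99358,0]); ex=np.array([0.99358,0.1131,0]); O=np.array([590.4,57.5,0]); RY=np.arctan2(ex[1],ex[0])
def rl(x,y,z): return (O+ex*x+d*y+np.array([0,0,z])).tolist()
def torail(p): q=np.asarray(p)-O; return np.stack([q@ex,q@d,q[...,2]],-1)
E
python3 - <<'E'
from h import *
p=sense()['eef_pos']; line_to([p[0],p[1],350])
move_to(rl(0,20,300),down(RY+np.pi/2))
im=snap('wrist','w1'); np.save('w1.npy',cloud(im)); print(im['hand_eye'],im['fx'],sense()['joint_pos'])
print('t',sense()['t'],spot_in('pin_near','wrist'),spot_in('pin_far','wrist'))
E
```

```text
[[ 5.84766418e-04 -9.68248350e-01 -2.49989581e-01  6.93401485e+01]
 [ 9.99999829e-01  5.71955843e-04  1.23889229e-04 -9.15570056e-01]
 [ 2.30274599e-05 -2.49989611e-01  9.68248519e-01 -1.65567892e+02]
 [ 0.00000000e+00  0.00000000e+00  0.00000000e+00  1.00000000e+00]] 344.75518030196656 [ 4.61037357e-02  9.27219925e-02  1.38155527e+00  2.59037369e-04
  1.66707175e+00 -6.89371914e-02]
t 4.5333 [{'rect': [260.6, 181.8, 36.9, 363.7], 'confidence': 0.41}] [{'rect': [277.9, 199.8, 4.2, 12.5], 'confidence': 0.41}, {'rect': [131.8, 21.1, 90.1, 42.2], 'confidence': 0.15}]
```

View pics/w1.png

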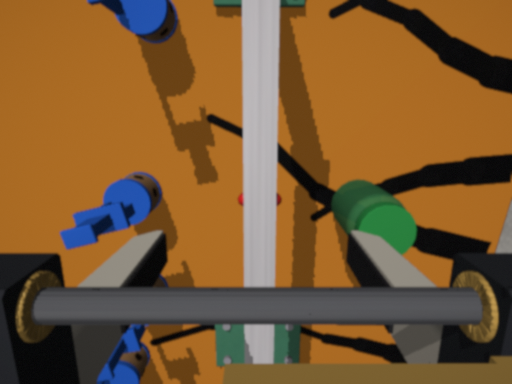

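The picture shows the bar vertical in view with both red pins out, at about pixels (240,199) and (279,200). I'll locate them on the 200 mm plane.

```bash
cat >> h.py <<'E'
def red_pins(im):
    h=cv2.cvtColor(im['pixels'],cv2.COLOR_RGB2HSV); m=((h[...,0]<8)|(h[...,0]>172))&(h[...,1]>150)&(h[...,2]>70)
    m[:,:200]=0; m[:,320:]=0; m[280:]=0
    n,l,st,ce=cv2.connectedComponentsWithStats(m.astype(np.uint8))
    return [(ce[i],st[i].tolist()) for i in range(1,n) if st[i,4]>5]
def plane(im,u,v,z):
    a=towld(im,u,v,100.); b=towld(im,u,v,200.); return a+(b-a)*(z-a[2])/(b[2]-a[2])
E
python3 - <<'E'
from h import *
im=snap('wrist'); print(im['s']['eef_pos'],im['s']['eef_rot'])
for c,st in red_pins(im): p=plane(im,c[0],c[1],200); print(c,st,p,torail(p))
C=cloud(im)
for r in (60,120,180,240):
    P=C[r,235:290]; k=abs(P[:,2]-212.5)<5; print(r,k.sum(),torail(P[k]).mean(0), np.ptp(torail(P[k])[:,0]))
E
```

```text
[588.05840307  78.31982276 300.13993238] [3.56254168e-05 6.65339256e-01 7.46541130e-01 1.16796628e-04]
[240.38888889 198.97222222] [238, 194, 5, 11, 36] [574.3820851   76.80594821 200.        ] [-13.73157714  20.99363019 200.        ]
[278.61111111 198.94444444] [278, 195, 3, 9, 18] [604.61978309  80.33497642 200.        ] [ 16.71112792  21.0801184  200.        ]
60 37 [  1.29845787 123.03636074 212.29876205] 24.750416686889363
120 34 [  1.84119841  82.76040678 212.26416601] 23.720492763431782
180 34 [  1.30610389  38.88330224 212.14387113] 24.695113019232345
240 32 [  1.51162092  -9.06946711 212.11252749] 24.309365917201198
```

```bash
cat >> h.py <<'E'
O=O+1.5*ex+1.0*d
E
python3 - <<'E'
from h import *
line_to(rl(0,20,181),down(RY+np.pi/2),vel=120)
print(sense()['force'])
set_gripper(0,45); s=sense(); print('w',s['width']*93,s['grip_force'],s['force'])
r=line_to(rl(0,20-42,181),vel=30,until_force=60); s=sense(); print(r,torail(s['eef_pos']),s['force'],s['width']*93,s['t'])
set_gripper(1.0); s=sense(); print(s['force'])
line_to(rl(0,20,181)); line_to(rl(0,20,300))
im=snap('wrist'); 
for c,st in red_pins(im): p=plane(im,c[0],c[1],200); print(c,st,torail(p))
im=snap('top'); C=cloud(im); P=torail(C[180:215,200:310].reshape(-1,3)); P=P[(abs(P[:,2]-212)<6)&(abs(P[:,0])<12)]; print('end y',np.sort(P[:,1])[:10])
E
```

```text
[-0.49865109  0.15780331 -0.29461013]
w 25.02024816622581 44.999296981841326 [ 5.18944899  0.18892591 -2.44386656]
False [  0.6762372  -21.24356501 181.00677714] [ 5.13599194  3.6247245  -1.18352065] 24.97374455377852 8.45
[0.47366898 0.36693436 1.0402166 ]
[238.93333333 199.        ] [237, 194, 4, 11, 30] [-15.52409447  20.25246732 200.        ]
[277.68421053 199.        ] [277, 195, 3, 9, 19] [ 15.16783642  20.27903931 200.        ]
end y [-201.64335031 -200.46243681 -200.36661806 -199.57837913 -199.49410246
 -198.94993246 -198.80730568 -198.72298109 -198.71787556 -198.31373848]
```

```bash
python3 - <<'E'
from h import *
line_to(rl(0.6,20,181),down(RY+np.pi/2),vel=150)
set_gripper(0,45); s=sense(); print('w',s['width']*93,s['force'])
r=line_to(rl(0.6,20-42,181),vel=30,until_force=60); s=sense(); print(r,torail(s['eef_pos']),s['force'],s['width']*93,s['t'])
set_gripper(1.0)
line_to(rl(0,20,181)); line_to(rl(0,20,300))
im=snap('wrist'); 
for c,st in red_pins(im): p=plane(im,c[0],c[1],200); print(c,st,torail(p))
move_to(rl(0,-200,340),down(RY+np.pi/2))
im=snap('wrist','w2'); np.save('w2.npy',torail(cloud(im))); print(im['s']['t'])
E
```

```text
w 24.232154602714026 [ 1.00819139 -0.17444284 -1.47246512]
False [  0.64847356 -20.3215152  180.95499498] [ 1.69751703  8.70763253 -0.46980745] 24.495802549779885 14.6583
[238.93333333 199.        ] [237, 194, 4, 11, 30] [-15.52577948  20.27400659 200.        ]
[277.68421053 199.        ] [277, 195, 3, 9, 19] [ 15.16245794  20.2996635  200.        ]
18.15
```

View pics/w2.png

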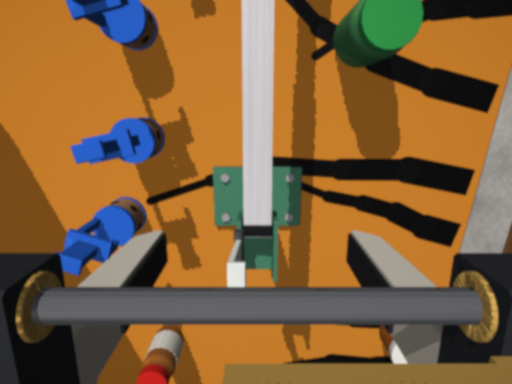

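The picture shows the black bar end at about (258,232), inside the green channel, which ends near (260,272). The keeper stands open at (236,265).

```bash
python3 - <<'E'
from h import *
C=np.load('w2.npy'); im=cv2.cvtColor(cv2.imread('pics/w2.png'),cv2.COLOR_BGR2HSV)
Z=C[...,2]; 
for c in (232,238,244,258,274,277):
    k=[r for r in range(160,285) if 190<Z[r,c]<222 or Z[r,c]>222]
    print(c,[(r,*np.round(C[r,c]).astype(int),*im[r,c]) for r in k if r>=205][::4])
E
```

```text
232 [(249, np.int64(-21), np.int64(-241), np.int64(240), np.uint8(14), np.uint8(71), np.uint8(188)), (253, np.int64(-20), np.int64(-240), np.int64(250), np.uint8(25), np.uint8(17), np.uint8(182)), (257, np.int64(-20), np.int64(-241), np.int64(257), np.uint8(40), np.uint8(13), np.uint8(182)), (261, np.int64(-19), np.int64(-240), np.int64(265), np.uint8(39), np.uint8(10), np.uint8(178)), (265, np.int64(-19), np.int64(-242), np.int64(268), np.uint8(40), np.uint8(7), np.uint8(231)), (269, np.int64(-19), np.int64(-245), np.int64(268), np.uint8(40), np.uint8(7), np.uint8(230)), (273, np.int64(-19), np.int64(-248), np.int64(269), np.uint8(40), np.uint8(7), np.uint8(232)), (277, np.int64(-19), np.int64(-251), np.int64(270), np.uint8(35), np.uint8(7), np.uint8(232)), (281, np.int64(-19), np.int64(-255), np.int64(268), np.uint8(35), np.uint8(7), np.uint8(231))]
238 [(214, np.int64(-19), np.int64(-226), np.int64(192), np.uint8(75), np.uint8(110), np.uint8(102)), (218, np.int64(-18), np.int64(-226), np.int64(204), np.uint8(75), np.uint8(110), np.uint8(97)), (222, np.int64(-17), np.int64(-227), n
[... 5761 characters left out ...]
(36), np.uint8(76), np.uint8(121)), (234, np.int64(17), np.int64(-238), np.int64(213), np.uint8(48), np.uint8(67), np.uint8(114)), (238, np.int64(18), np.int64(-242), np.int64(213), np.uint8(54), np.uint8(66), np.uint8(109)), (242, np.int64(18), np.int64(-246), np.int64(212), np.uint8(47), np.uint8(71), np.uint8(107)), (246, np.int64(18), np.int64(-250), np.int64(212), np.uint8(45), np.uint8(76), np.uint8(108)), (250, np.int64(18), np.int64(-254), np.int64(212), np.uint8(45), np.uint8(76), np.uint8(107)), (254, np.int64(18), np.int64(-257), np.int64(214), np.uint8(41), np.uint8(83), np.uint8(105)), (258, np.int64(18), np.int64(-262), np.int64(212), np.uint8(35), np.uint8(86), np.uint8(101))]
```

```bash
python3 - <<'E'
from h import *
q=down(RY); 
print([None if inverse_kinematics(rl(-60,-255,250),down(a)) is None else np.round(inverse_kinematics(rl(-60,-255,250),down(a))[[0,5]],2) for a in (RY,RY+np.pi)])
line_to(rl(-75,-200,340))
set_gripper(0,20)
move_to(rl(-75,-255,320),q); line_to(rl(-60,-255,250))
print(sense()['force'])
r=line_to(rl(6,-255,250),vel=80,until_force=15); print(r,sense()['force'])
r=line_to(rl(6,-255,216),vel=40,until_force=8); s=sense();print(r,torail(s['eef_pos']),s['force'])
line_to(rl(0,-255,330)); line_to(rl(-120,-180,340))
im=snap('wrist','w3');print(s['t'])
E
```

```text
[array([-0.43,  1.03]), array([-0.43, -2.11])]
[ 0.26149991  0.78469347 -0.67928126]
False [ 0.14982492 -0.25054174  0.22361382]
True [   5.9326201  -254.89340659  219.23307021] [-0.07168112  1.01488499  7.0915734 ]
23.9583
```

View pics/w3.png

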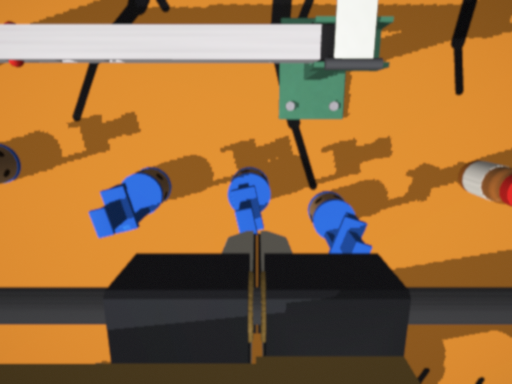

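The picture shows the white keeper lying flat across the bar end at about (357,30), so it is shut. Three feeders are in view, at about (130,205), (250,200) and (340,225), plus part of a fourth. Next I'll look at each feeder from close by.

```bash
cat >> h.py <<'E'
def feeder(im,near=None):
    C=cloud(im); h=cv2.cvtColor(im['pixels'],cv2.COLOR_RGB2HSV)
    m=(h[...,0]>103)&(h[...,0]<132)&(h[...,1]>110)&(C[...,2]>110)&(C[...,2]<185)
    n,l,st,ce=cv2.connectedComponentsWithStats(m.astype(np.uint8),connectivity=8)
    out=[]
    for i in range(1,n):
        if st[i,4]<60: continue
        P=C[l==i]; F=P[(P[:,2]>169)&(P[:,2]<181)]; B=P[(P[:,2]>122)&(P[:,2]<133)]
        r={}
        for k,Q in (('F',F),('B',B)):
            if len(Q)<15: continue
            c,wh,a=cv2.minAreaRect(Q[:,:2].astype(np.float32))
            a=np.radians(a)
            if wh[0]<wh[1]: a+=np.pi/2
            a=(a+np.pi/2)%np.pi-np.pi/2
            r[k]=(np.round(c,1),np.round(sorted(wh),1),round(a,3),len(Q),round(float(np.median(Q[:,2])),1))
        out.append(r)
    return out
E
python3 - <<'E'
from h import *
set_gripper(0.6,20)
move_to([431,18,320],down(RY))
im=snap('wrist','w4'); print(im['s']['joint_pos'][[0,5]])
for r in feeder(im): print(r)
E
```

```text
[-0.07771613  1.37890212]
{'F': (array([441.4, 240.2]), array([17.7, 28.4]), np.float64(0.301), 650, 174.4), 'B': (array([441.6, 240.1]), array([28.1, 50.8]), np.float64(0.309), 1069, 128.5)}
{'F': (array([432.4,  18.3]), array([18., 29.]), np.float64(0.362), 592, 174.5), 'B': (array([432.7,  18.5]), array([28. , 50.1]), np.float64(0.361), 617, 128.6)}
{'F': (array([ 448.9, -127. ]), array([18.2, 28.9]), np.float64(0.324), 611, 174.4), 'B': (array([ 448.8, -126.9]), array([28.5, 51.1]), np.float64(0.319), 853, 128.4)}
{'B': (array([ 426.5, -246.5]), array([27.8, 50.6]), np.float64(-0.206), 861, 128.4)}
```

View pics/w4.png

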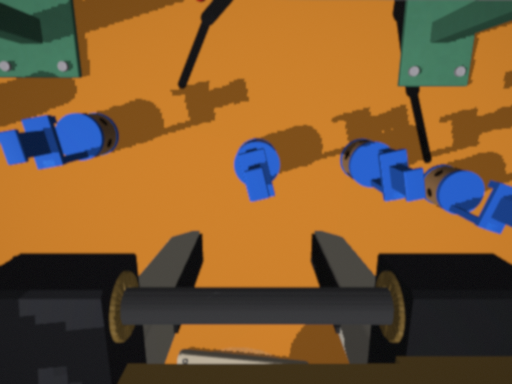

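All four feeders show clearly here: blue hooks at about (30,145), (257,170), (395,175) and (480,200). In each, the tab sits in the middle of the bridge. I'll hang the middle one first.

```bash
cat >> h.py <<'E'
def hang(px,py,slot,yoff):
    # yoff 0 or pi: tool yaw = own-x yaw + yoff
    set_gripper(0.6,25)
    move_to([px,py,320],down(RY+yoff))
    im=snap('wrist'); fs=[r for r in feeder(im) if 'B' in r or 'F' in r]
    c=lambda r:np.array((r.get('F') or r['B'])[0],float)
    r=min(fs,key=lambda r:np.hypot(*(c(r)-[px,py]))); print(r)
    assert np.hypot(*(c(r)-[px,py]))<70
    x,y=np.mean([r[k][0] for k in r],0); a=(r.get('B') or r['F'])[2]
    assert abs(a)<0.75
    q=down(a+yoff)
    move_to([x,y,230],q); line_to([x,y,135],vel=120)
    set_gripper(0,25); s=sense(); print('w',s['width']*93,s['grip_force'])
    assert 8<s['width']*93<20
    line_to([x,y,330],vel=150)
    Q=down(RY+yoff)
    move_to(rl(-75,slot,330),Q); line_to(rl(-75,slot,258),vel=120)
    line_to(rl(0,slot,258),vel=90)
    f0=sense()['force']
    h=line_to(rl(0,slot,224.5),vel=30,until_force=5); s=sense()
    print('down',h,torail(s['eef_pos']),s['force']-f0)
    if not h: print('NO CONTACT')
    set_gripper(0.5); dwell(0.2); line_to(rl(0,slot,330),vel=150); line_to(rl(-75,slot,330))
    print('t',sense()['t'])
E
python3 - <<'E'
from h import *
hang(432,18,-15,0)
im=snap('wrist','w5')
E
```

```text
{'F': (array([432.5,  18.4]), array([17.9, 28.7]), np.float64(0.361), 590, 174.5), 'B': (array([432.6,  18.5]), array([28. , 50.4]), np.float64(0.354), 625, 128.6)}
w 17.436904531238117 24.997133910655975
down True [ 1.69551942e-01 -1.48966746e+01  2.27425244e+02] [2.34670828 0.89578687 6.33084437]
t 37.2917
```

View pics/w5.png

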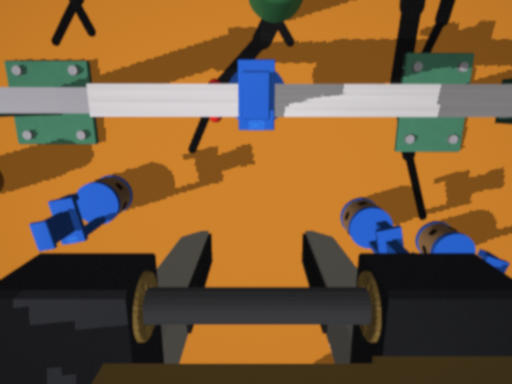

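The picture shows the first feeder hanging over the bar at (256,95), with the red pin out beside it at (216,87). The grip was 17 mm wide, so the pads caught the tab's flange. I'll grip 3 mm lower for the rest.

```bash
sed -i 's/\[x,y,135\]/[x,y,132]/; s/slot,224.5/slot,221/' h.py
python3 - <<'E'
from h import *
hang(449,-127,-100,0)
hang(426,-246,-185,0)
im=snap('wrist','w6')
E
```

```text
{'F': (array([ 449.1, -127.3]), array([18. , 28.5]), np.float64(0.325), 591, 174.5), 'B': (array([ 449.2, -127.1]), array([27.9, 50.4]), np.float64(0.317), 622, 128.5)}
w 17.586450451489352 24.992566108703613
down True [-1.15343474e-01 -1.00031376e+02  2.23437134e+02] [-2.62029084 -1.80195129  7.43992409]
t 47.8667
{'F': (array([ 426.1, -248.2]), array([18. , 28.6]), np.float64(-0.208), 571, 174.5), 'B': (array([ 426.1, -248.2]), array([28.1, 50.5]), np.float64(-0.211), 638, 128.6)}
w 17.957326160456553 24.999951124191284
down True [-1.2045033e-01 -1.8493970e+02  2.2342221e+02] [-0.43074629  0.39459212  6.35554842]
t 58.7
```

View pics/w6.png

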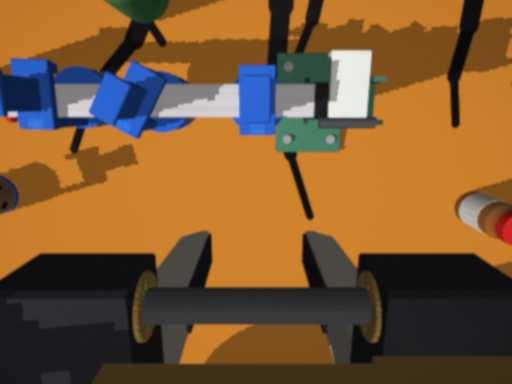

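The picture shows three feeders on the bar. The ones at (30,95) and (257,98) are straight, but the middle one at (128,97) is twisted about 30°, perhaps by the random knock. I'll hang the fourth, then measure.

```bash
cat > chk.py <<'E'
from h import *
def hung(slot_ys,fn=None):
    C=None
    im=snap('wrist',fn); P=torail(cloud(im)); h=cv2.cvtColor(im['pixels'],cv2.COLOR_RGB2HSV)
    m=(h[...,0]>103)&(h[...,0]<132)&(h[...,1]>110)
    for y in slot_ys:
        k=m&(abs(P[...,1]-y)<40)&(abs(P[...,0])<60)
        for nm,lo,hi in (('F',258,275),('B',214,226),('cap',130,160)):
            Q=P[k&(P[...,2]>lo)&(P[...,2]<hi)]
            if len(Q)<15: print(y,nm,len(Q)); continue
            c,wh,a=cv2.minAreaRect(Q[:,:2].astype(np.float32)); a+=90*(wh[0]<wh[1]); print(y,nm,len(Q),np.round(c,1),np.round(sorted(wh),1),round((a+90)%180-90),round(float(np.median(Q[:,2])),1))
E
python3 - <<'E'
from chk import *
hang(441,240,95,np.pi)
move_to(rl(-75,-60,370),down(RY))
hung([95,-15,-100,-185],'w7'); dwell(1)
hung([95,-15,-100,-185]); print(sense()['t'])
E
```

```text
{'F': (array([440.8, 240.9]), array([18. , 28.9]), np.float64(0.291), 589, 174.5), 'B': (array([440.8, 241. ]), array([27.9, 50.9]), np.float64(0.295), 625, 128.5)}
w 17.32717137420774 24.99487280845642
down True [-9.58470175e-02  9.49527606e+01  2.23292944e+02] [-1.3791468  -0.11528119  6.33191939]
t 70.625
95 F 1035 [ 0.2 94.9] [18.6 29.2] 0 265.9
95 B 1472 [-0.1 94.8] [29.1 52.1] 0 220.1
95 cap 603 [-0.  90.6] [39.8 54.5] 0 146.7
-15 F 971 [  3.6 -12.9] [17.5 30. ] -2 266.0
-15 B 1049 [  3.9 -13.2] [27.2 51. ] -1 220.0
-15 cap 206 [  3.5 -27.9] [16.3 53.2] -1 146.7
-100 F 969 [ -0.6 -90. ] [18.1 30. ] -30 266.0
-100 B 930 [ -0.5 -90. ] [27.8 51.9] -30 220.1
-100 cap 186 [ -3.1 -84.3] [40.5 55.8] 26 146.4
-185 F 987 [  -0.9 -183.9] [18.5 29.3] 0 266.0
-185 B 1357 [  -1.1 -184.2] [28.5 51.3] 0 220.1
-185 cap 524 [  -0.6 -176.7] [33.5 56.8] -1 146.7
95 F 1022 [-0.  94.7] [19.4 28.6] 0 265.9
95 B 1451 [-0.6 94.8] [28.7 51.1] 0 220.0
95 cap 601 [-0.  90.3] [40.2 54.6] 0 146.6
-15 F 981 [  3.5 -12.9] [17.5 30. ] -2 265.9
-15 B 1049 [  3.8 -13.2] [28.1 50.9] 0 220.1
-15 cap 213 [  3.5 -27.9] [16.5 53.3] -1 146.6
-100 F 969 [ -0.7 -89.9] [18.  29.9] -30 266.0
-100 B 927 [ -0.7 -89.9] [27.7 51.9] -29 220.0
-100 cap 189 [  0.6 -90.2] [39.  53.8] 7 146.6
-185 F 997 [  -0.8 -183.9] [18.2 29.9] 0 266.0
-185 B 1374 [  -0.4 -184.2] [28.9 51.3] 1 219.9
-185 cap 513 [  -0.9 -176.6] [33.2 56.8] 0 146.5
74.1417
```

View pics/w7.png

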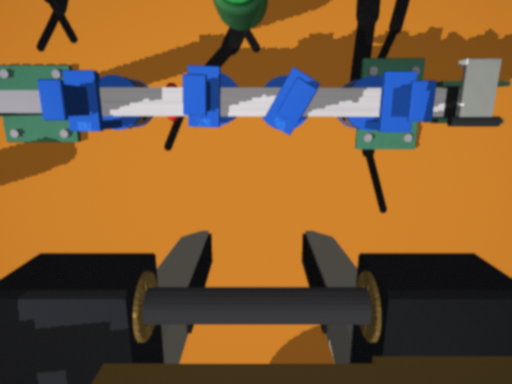

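The picture shows four feeders hanging on the bar, at (70,100), (203,97), (292,100) and (405,100). All are level, still and within 4 mm of the middle line. The one at (292,100) is only turned about the vertical, which the limits allow. Before handing in I'll check the keeper, the pins and for any leftover feeders.

```bash
python3 - <<'E'
from chk import *
im=snap('wrist'); P=torail(cloud(im)); h=cv2.cvtColor(im['pixels'],cv2.COLOR_RGB2HSV)
K=P[(abs(P[...,1]+255)<11)&(P[...,0]>-12)&(P[...,0]<32)&(P[...,2]>205)]; print('keeper',len(K),np.polyfit(K[:,0],K[:,2],1),K[:,2].min(),K[:,2].max())
for c,st in red_pins(im): print(c,st)
m=((h[...,0]<8)|(h[...,0]>172))&(h[...,1]>150)&(h[...,2]>70); m[240:]=0
print('red',[np.round(p).astype(int).tolist() for p in P[m]][:12])
t=snap('top'); H=cv2.cvtColor(t['pixels'],cv2.COLOR_RGB2HSV); C=torail(cloud(t))
b=((H[...,0]>105)&(H[...,0]<130)&(H[...,1]>120)).astype(np.uint8); n,l,st,ce=cv2.connectedComponentsWithStats(b)
print([(st[i].tolist(),np.round(np.median(C[l==i],0)).tolist()) for i in range(1,n) if st[i,4]>40])
print(sense()['force'],sense()['t'])
E
```

```text
keeper 1314 [-4.91400294e-03  2.18555653e+02] 205.37645701585566 221.32681148344525
red [[15, 21, 204], [15, 19, 204], [15, 19, 201], [15, 18, 203], [14, 21, 204], [14, 20, 205], [14, 20, 204], [14, 19, 204], [14, 18, 204], [14, 17, 203], [15, 17, 201], [-14, 23, 204]]
[([190, 190, 14, 23, 231], [-13.0, 92.0, 221.0])]
[ 0.16826424 -0.12463839  0.96216097] 74.2417
```

```bash
python3 -c "
from h import *
print(sign_off())"
```

```text
the job is handed in; nothing more can be done
None
```

The job is handed in at about 74 s: the bar is locked at its 80 mm hole with its end about 14 mm from the middle of the rest, the keeper is shut, and all four feeders hang level and still on the bar, though one is turned about 30° around the vertical; the jars were left alone, and the hand-in returned no verdict.

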